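# Make up two glazing kits in the pottery studio

## Robot

A 6-joint arm with a two-finger parallel gripper is mounted at the origin on the work surface. World frame = base frame: x ahead of the robot, y to its left, z up, the work surface at z = 0. Lengths are in m, angles in rad, forces in N, time in s.
With the tool pointing down it reaches from about 0.375 to 0.975 m from the base axis. Payload 3.8 kg.
Tool frame: the origin (TCP) lies on the mounting face of the last link; the fingertips stand 173 mm ahead of it and the grasp point (between the pads) lies 155 mm ahead of it (bot.hold_point_z is the distance from the TCP to the grasp point, in m); z points along the fingers, y is the line along which they close (so a half turn about z gives the same grasp; the last joint's range is limited). The gripper opens to 85 mm and grips with 20 to 120 N. Pads are 22 mm wide; open, the fingers measure 114 mm over their backs; the gripper's body (76 mm by 85 mm) begins 54 mm behind the grasp point. The pads swing forward as they close: fully open they stand 13 mm farther back than shut.
Start: joints at [1.267, 0.264, 1.604, -0, 1.274, -0.037], TCP at [0.178, 0.651, 0.405] pointing down, gripper open.
Joint ranges: [-2.63, 2.63], [-0.94, 2.18], [0.31, 2.57], [-1.31, 4.45], [0, 2.66], [-2.55, 2.55]. Speed limits (rad/s): [2.57, 2.57, 3.14, 3.14, 3.14, 3.14].

## Interface

Orientations are given as a rotation vector (axis times angle).
In Python, from workcell import bot, optics gives the robot as it stands.
- The arm moves only by the shell command python3 -m jog 'ROWS' [OPENING] [FORCE]. ROWS is JSON, a list of rows, each an object of numbers: "dx", "dy", "dz": the shift along the tool's x, y, z in mm; "ax", "ay", "az": the turn, a rotation vector about the tool's x, y, z in degrees. A call has 1 to 20 rows; each row shifts and turns the commanded pose from where the row before left it, along the tool's axes as they then stand; what a row does not reach is not made up. A row lasts 1/12 s, in which the tool goes at most 41.7 mm and 7.16 degrees, less where a joint would pass 70% of its speed; a pose out of reach is approached as far as the arm can. A call with a gripper value outside its range is refused whole. OPENING is the opening, from 0 (shut) to 1 (fully open), set as the call begins (- or left out, the last holds). The fingers move at their own pace and stop on an object; FORCE is the grip in N (left out, the last holds). Time passes only in rows, so rows that do not move let the fingers close. It gives the time, the measured TCP pose, the force, the opening and the grip force at its end, in the units of the state.
- bot.read_state(): the state, without advancing time (a new reading comes with each control period).
- optics.read_camera(name): name is "side" or "top"; returns a dict with "img" (420x560x3 uint8, red, green, blue), "vertical_fov" (degrees; the focal length in pixels is half the picture's height over the tangent of half this angle, whatever the lens; pixels are square), "cx", "cy" (the principal point, pixels), "R" (3x3) and "t" (3): a world point X has camera coordinates R X + t. Camera axes: x right, y down, z forward; pixel columns grow to the right and rows downward; lengths in m; the calibration is good to about 2 mm. A picture is of the moment at which its call begins. There is no depth.
- bot.finish_job(): hands the job in; it is judged then, once.
The state is a dict: "time": time; "q": joint angles; "joint_vel": joint speeds; "joint_torque": joint torques, N m; "tool_pos": TCP position; "tcp_rot": TCP orientation; "wrist_force": force on the tool from outside, world axes, zero at the start; "torque": the same for the moment, N m; "width": opening from 0.0 (shut) to 1.0 (fully open); "grip_force": force on a finger pad.
Only numpy, scipy, OpenCV 4.12 (cv2) and the standard library are available. Lean on these libraries where they do the work, as an engineer would, in place of code of your own. Each camera call takes 0.05 s, during which the arm holds its last target. There are 200 camera calls.

## Task

Make up two glazing kits from the stock in the middle of the bench. On the round board stand the tumbler and the tall jar, side by side; on the square board set the three-armed kiln stilt with the small dish standing level and centred on top of it, and the squat jar beside them. Everything must end upright and wholly on its board, with the jars not touching their neighbours; tip nothing over, and leave the square kiln prop where it is.

Things in the scene. Friction and masses are not known exactly. Their poses are not given: they have to be found in the camera images.
- tumbler: Unglazed cream clay tumbler, the taller open pot: a straight-sided cup without handle, outside diameter 50 mm, height 90 mm, wall 4 mm, about 160 g. Origin at the centre of its underside, z up through the open mouth. Starts upright on the bench. Goes on the round board.
- tall_jar: Narrow closed jar of glaze, pale lilac-grey with a white lid: body diameter 42 mm and 60 mm high, lid diameter 38 mm above it, 74 mm high in all, about 140 g. Origin at the centre of its underside, z up. Starts upright on the bench. Goes on the round board.
- stilt: Kiln stilt: cream clay three-armed star, 18 mm high, flat on top, about 45 g. Arms 12 mm wide, 30 mm long from the centre, one along the body's x, the others at 120 degrees either side; each is solid from 5 to 18 mm above the underside, with a short foot near its tip; pinch it across one arm. Origin: centre of its underside, z up. Any yaw at the start. Goes on the square board, under the dish.
- dish: Small shallow unglazed cream clay dish, the lower open pot: round, straight-sided, outside diameter 60 mm, height 34 mm, wall 4 mm, flat underside (about 56 mm across), about 110 g. Origin at the centre of its underside, z up through the open mouth. Starts upright on the bench. Goes on top of the stilt.
- squat_jar: Wide low closed jar of glaze, pale lilac-grey with a white lid: body diameter 60 mm and 30 mm high, lid diameter 56 mm above it, 42 mm high in all, about 170 g. Origin at the centre of its underside, z up. Starts upright on the bench. Goes on the square board.
- round_board: Plain plywood disc, diameter 180 mm, 12 mm thick, fixed flat on the bench, to the left or to the right of the stock. Origin at the centre of its underside, z up; its top is 12 mm above the origin.
- square_board: Plain plywood square, 180 by 180 mm, 12 mm thick, fixed flat on the bench on the other side; sides along its own x and y, turned up to 0.25 rad. Origin at the centre of its underside, z up; its top is 12 mm above the origin.
- kiln_prop: Cream clay kiln prop, a plain square post 38 by 38 mm, 65 mm high, standing among the stock; not part of either kit, stays where it is. Origin at the centre of its underside, z up.
There are look-alikes about, which are no part of the job. What is shaped like the dish but orange or turquoise is not meant.

How it is judged:
At the end, for the whole second after the job is handed in: Tumbler and tall jar on the round board, stilt and squat jar on the square one, wholly on it (2 mm grace); dish on the stilt, centred within 10 mm; heights within 4 mm, upright within 0.1 rad, at rest, released; jars touch no neighbour; prop within 15 mm of its start, nothing tipped over (horizontal distance between tumbler and round_board below 0.067 m and horizontal distance between tall_jar and round_board below 0.071 m and z of tumbler in the frame of round_board between 0.008 and 0.016 m and z of tall_jar in the frame of round_board between 0.008 and 0.016 m and x of stilt in the frame of square_board between -0.06 and 0.06 m and y of stilt in the frame of square_board between -0.06 and 0.06 m and x of squat_jar in the frame of square_board between -0.062 and 0.062 m and y of squat_jar in the frame of square_board between -0.062 and 0.062 m and z of stilt in the frame of square_board between 0.008 and 0.016 m and z of squat_jar in the frame of square_board between 0.008 and 0.016 m and horizontal distance between dish and stilt below 0.01 m and z of dish in the frame of stilt between 0.014 and 0.022 m and contact force between tumbler and tall_jar below 0.02 N and contact force between squat_jar and stilt below 0.02 N and contact force between squat_jar and dish below 0.02 N and angle between each of tumbler, tall_jar, stilt, dish, squat_jar's own z axis and vertical below 0.1 rad and linear speed of each of tumbler, tall_jar, stilt, dish, squat_jar below 0.02 m/s and contact force between each of tumbler, tall_jar, stilt, dish, squat_jar and the fingers below 0.02 N).
It fails at once if the kiln prop is moved more than 15 mm from its place or tipped over (distance of kiln_prop from where it was at the start of the episode above 0.015 m or angle between kiln_prop's own z axis and vertical above 0.5 rad).
It fails at once if one of the five things is tipped over (more than about 35 degrees) (angle between any of tumbler, tall_jar, stilt, dish, squat_jar's own z axis and vertical above 0.6 rad).
It also fails if it takes over 128 s, if anything falls off the work surface, if the arm or the gripper's body presses on something with over 40 N, if the wrist force passes 120 N, or if a joint passes its speed limit or range.

## Working session

There is one attempt and no reset: what is moved stays moved. The work goes in short steps, Python scripts to look and compute and a shell command to move; the robot and the scene stay as the last step left them, time stands still between calls to the robot, and variables do not carry over. Pictures are saved under pics/ and viewed, at most 14 in all, crops included, and the job is handed in when it is done.

```bash
ls; mkdir -p pics; python3 - <<'E'
from workcell import bot, optics
import cv2, numpy as np
print(bot.read_state(), bot.hold_point_z)
for n in ("top","side"):
    c=optics.read_camera(n); cv2.imwrite(f"pics/{n}0.png",c["img"][:,:,::-1])
    print(n,c["vertical_fov"],c["cx"],c["cy"],c["R"],c["t"],[k for k in c])
E
```

```text
pics
{'time': 0.0, 'q': array([ 1.26708604e+00,  2.64744939e-01,  1.60539142e+00, -3.90053416e-05,
        1.27372328e+00, -3.69137565e-02]), 'joint_vel': array([0.00051302, 0.00020014, 0.00056536, 0.00265239, 0.00141833,
       0.00088072]), 'joint_torque': array([ 2.17163150e-03, -5.15114272e+01, -3.67310071e+01,  3.03409779e-04,
        1.27075537e-02,  8.78327651e-07]), 'tool_pos': array([0.17786951, 0.65077494, 0.40335773]), 'tcp_rot': array([-0.41777685, -3.11333765,  0.003519  ]), 'wrist_force': array([ 0.13286577, -0.19162625, -0.57656113]), 'torque': array([-0.0500548 ,  0.02015723, -0.00957914]), 'grip_force': 0.0, 'width': 0.9996777145884114} 0.1547
top 42.97428305381785 283.43078029417956 207.67765523780423 [[ 0.01632609 -0.9996662   0.02002385]
 [-0.99629246 -0.01795629 -0.08413624]
 [ 0.08446771 -0.01857599 -0.99625305]] [0.0081131  0.48953947 1.04698593] ['img', 'vertical_fov', 'cx', 'cy', 'R', 't']
side 51.1378224870697 286.0374921020883 207.82318376520044 [[ 0.87623945 -0.48183112  0.00657268]
 [-0.36030575 -0.6641733  -0.65502183]
 [ 0.3199753   0.57158779 -0.75558137]] [-0.41051059  0.20226045  0.8887186 ] ['img', 'vertical_fov', 'cx', 'cy', 'R', 't']
```

View pics/top0.png

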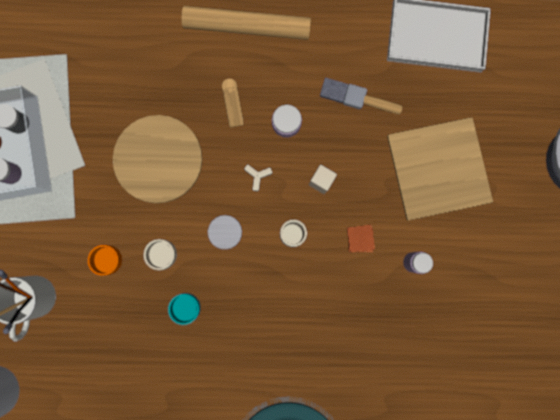

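View pics/side0.png

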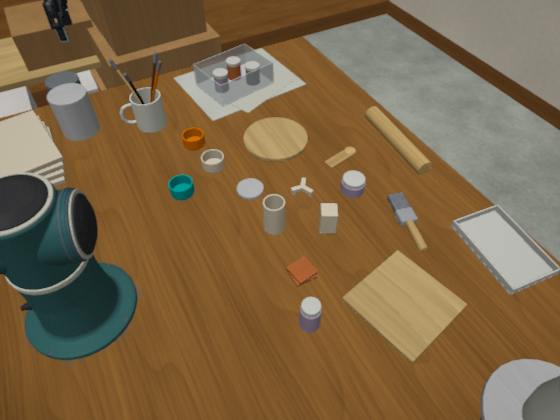

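The top picture shows these candidates:
- Open cream pots: the tumbler at (293,233) and the dish at (160,255). The orange (104,260) and turquoise (184,309) dishes are look-alikes.
- Lilac things: the squat jar at (287,120) and the tall jar at (421,263). The lilac disc at (225,232) is flat in the side view (250,188), so it isn't a jar.
- The rest: stilt (258,176), prop (323,178), round board (157,158), square board (440,168).

The side picture agrees with this.

```bash
cat > h.py <<'E'
import cv2, numpy as np
from scipy.optimize import minimize
from workcell import bot, optics
def proj(c,X):
    f=c["img"].shape[0]/2/np.tan(np.radians(c["vertical_fov"]/2)); p=np.atleast_2d(X)@c["R"].T+c["t"]
    return f*p[:,:2]/p[:,2:]+[c["cx"],c["cy"]]
def ray(c,uv,z):
    f=c["img"].shape[0]/2/np.tan(np.radians(c["vertical_fov"]/2))
    d=c["R"].T@np.array([(uv[0]-c["cx"])/f,(uv[1]-c["cy"])/f,1]); o=-c["R"].T@c["t"]
    return (o+d*(z-o[2])/d[2])[:2]
a=np.linspace(0,2*np.pi,60,endpoint=False)
def cyl(*dz): return np.vstack([np.c_[d/2*np.cos(a),d/2*np.sin(a),0*a+z] for d,z in dz])
def box(w,h): return np.array([[x,y,z] for x in(-w/2,w/2) for y in(-w/2,w/2) for z in(0,h)])
def arms():
    P=[]
    for k in range(3):
        t=2*np.pi/3*k; R=np.array([[np.cos(t),-np.sin(t)],[np.sin(t),np.cos(t)]])
        q=np.array([[x,y] for x in(0,.03) for y in(-.006,.006)])@R.T
        P.append(np.vstack([np.c_[q,0*q[:,0]+z] for z in(.005,.018)]))
    return P
S=dict(tumbler=[cyl((.05,0),(.05,.09))],tall_jar=[cyl((.042,0),(.042,.06),(.038,.06),(.038,.074))],
 dish=[cyl((.06,0),(.06,.034))],squat_jar=[cyl((.06,0),(.06,.03),(.056,.03),(.056,.042))],
 round_board=[cyl((.18,0),(.18,.012))],square_board=[box(.18,.012)],kiln_prop=[box(.038,.065)],stilt=arms())
def render(c,parts,p,z=0,s=4):
    h,w=c["img"].shape[:2]; m=np.zeros((h*s//1,w*s//1),np.uint8)
    R=np.array([[np.cos(p[2]),-np.sin(p[2])],[np.sin(p[2]),np.cos(p[2])]])
    for q in parts:
        X=np.c_[q[:,:2]@R.T+p[:2],q[:,2]+z]
        cv2.fillConvexPoly(m,cv2.convexHull(((proj(c,X)+.5)*s-.5).round().astype(np.int32)),255)
    return cv2.resize(m,(w,h),interpolation=cv2.INTER_AREA)/255.
def mask(c,name):
    hsv=cv2.cvtColor(c["img"],cv2.COLOR_RGB2HSV).astype(int); b=cv2.GaussianBlur(c["img"],(3,3),0).astype(int)
    if "board" in name: return ((b[...,0]>135)&(b[...,0]-b[...,2]>30)&(b[...,1]>95)).astype(np.uint8)
    return ((hsv[...,1]<100)&(hsv[...,2]>60)).astype(np.uint8)
def fit(c,name,uv,z=0,zs=None,yaws=(0,)):
    n,l,st,ce=cv2.connectedComponentsWithStats(mask(c,name),connectivity=4)
    k=l[int(uv[1])-3:int(uv[1])+4,int(uv[0])-3:int(uv[0])+4]; k=k[k>0]
    if not len(k): return None
    k=np.bincount(k).argmax(); m=(l==k).astype(float)
    if name!="stilt":
        hull=cv2.convexHull(np.argwhere(l==k)[:,::-1].astype(np.int32)); mm=np.zeros(l.shape,np.uint8); cv2.fillConvexPoly(mm,hull,1); m=mm.astype(float)
    zc=max(q[:,2].max() for q in S[name])/2+z
    x0=ray(c,ce[k],zc); best=None
    for y in yaws:
        f=lambda p:np.abs(render(c,S[name],[p[0]/100,p[1]/100,p[2]*.1],z)-m).sum()/m.sum()
        p0=np.array([x0[0]*100,x0[1]*100,y*10]); d=np.array([[0,0,0],[1,0,0],[0,1,0],[0,0,2.]])
        if len(yaws)==1: g=lambda p:f([p[0],p[1],0]); r=minimize(g,p0[:2],method="Nelder-Mead",options=dict(initial_simplex=p0[:2]+d[:3,:2],xatol=.005,fatol=1e-4)); x=[*r.x,0]
        else: r=minimize(f,p0,method="Nelder-Mead",options=dict(initial_simplex=p0+d,xatol=.005,fatol=1e-4)); x=r.x
        if best is None or r.fun<best[1]: best=([x[0]/100,x[1]/100,x[2]*.1],r.fun)
    return np.round(best[0],4),round(best[1],3),int(m.sum())
E
cat > m.py <<'E'
from h import *
U=dict(tumbler=((293,233),(274,214)),tall_jar=((421,263),(311,314)),dish=((160,255),(212,160)),squat_jar=((287,120),(353,184)),
 stilt=((257,177),(302,188)),kiln_prop=((323,178),(328,218)),round_board=((157,158),(276,138)),square_board=((440,168),(404,302)))
T={n:optics.read_camera(n) for n in("top","side")}
for n,(u,v) in U.items():
    y=(0,)
    if n=="stilt": y=np.arange(0,2.09,.35)
    if n in("kiln_prop","square_board"): y=np.arange(-.7,.8,.35)
    print(n,*fit(T["top"],n,u,yaws=y),*(fit(T["side"],n,v,yaws=y) or ["-"]))
c=T["top"]["img"][100:325,80:455,::-1]; cv2.imwrite("pics/crop1.png",cv2.resize(c,None,fx=2.1,fy=2.1,interpolation=cv2.INTER_CUBIC))
E
python3 m.py
```

```text
tumbler [ 0.4373 -0.0021  0.    ] 0.064 641 [0.437  0.0015 0.    ] 0.052 863
tall_jar [ 0.3849 -0.25    0.    ] 0.11 536 [ 0.3844 -0.2471  0.    ] 0.037 718
dish [0.3929 0.2604 0.    ] 0.039 870 [0.3923 0.2629 0.    ] 0.065 498
squat_jar [0.6677 0.0134 0.    ] 0.047 834 [0.6661 0.0144 0.    ] 0.038 608
stilt [0.5547 0.0709 0.9321] 0.12 325 [0.5531 0.0713 0.9541] 0.12 211
kiln_prop [ 0.5472 -0.0594 -0.5366] 0.08 522 [ 0.5452 -0.0591 -0.4989] 0.031 574
round_board [0.5872 0.2752 0.    ] 0.017 6197 [0.5884 0.2819 0.    ] 0.033 2301
square_board [ 0.5779 -0.3042  0.2247] 0.019 7779 [ 0.5794 -0.3003 -1.3481] 0.056 7612
```

View pics/crop1.png

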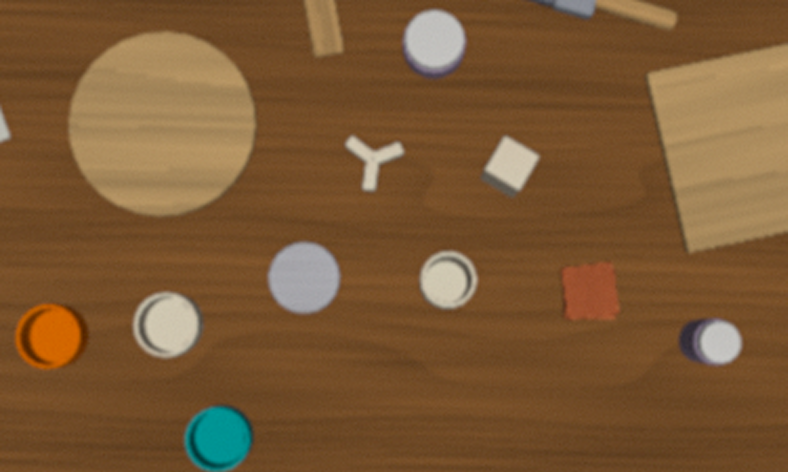

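The close crop confirms the choice: cream dish at (167,325), cream tumbler at (447,280), white-lidded squat jar at (434,42), tall jar at (715,342) and stilt at (373,158). The lilac thing at (304,277) is just a flat disc. I'll make a helper that works out tool-axis shifts, then go for the stilt.

```bash
cat > g.py <<'E'
import sys, numpy as np
from scipy.spatial.transform import Rotation as Ro
from workcell import bot
# g.py x y z yaw(deg): from the present pose to grasp point x y z, closing line at yaw
x,y,z,yaw=map(float,sys.argv[1:5]); s=bot.read_state(); R=Ro.from_rotvec(s["tcp_rot"]).as_matrix()
now=np.degrees(np.arctan2(R[1,1],R[0,1])); az=-((yaw-now+90)%180-90); t=np.radians(now-az)
d=np.array([x,y])-s["tool_pos"][:2]
print("az %.2f | then dx %.1f dy %.1f dz %.1f"%(az,1e3*d@[-np.sin(t),np.cos(t)],1e3*d@[np.cos(t),np.sin(t)],1e3*(s["tool_pos"][2]-z-bot.hold_point_z)),
 "tilt",(np.degrees(R[:2,2])).round(2),"t %.1f w %.2f F %.0f q6 %.2f"%(s["time"],s["width"],s["grip_force"],s["q"][5]), s["wrist_force"].round(1))
E
python3 g.py .5341 .0731 .021 84
```

```text
az -9.29 | then dx -414.7 dy -537.4 dz 228.1 tilt [-0.03 -0.08] t 0.2 w 1.00 F 0 q6 -0.04 [ 0.3  0.2 -0.1]
```

```bash
python3 -m jog '[{"az":-4.6},{"az":-4.7},{"dx":-23,"dy":-30,"dz":5},{"dx":-23,"dy":-30,"dz":5},{"dx":-23,"dy":-30,"dz":5},{"dx":-23,"dy":-30,"dz":5},{"dx":-23,"dy":-30,"dz":5},{"dx":-23,"dy":-30,"dz":5},{"dx":-23,"dy":-30,"dz":5},{"dx":-23,"dy":-30,"dz":5},{"dx":-23,"dy":-30,"dz":5},{"dx":-23,"dy":-30,"dz":5},{"dx":-23,"dy":-30,"dz":5},{"dx":-23,"dy":-30,"dz":5},{"dx":-23,"dy":-30,"dz":5},{"dx":-23,"dy":-30,"dz":5},{"dx":-23,"dy":-30,"dz":5},{"dx":-23,"dy":-30,"dz":5},{"dx":-23,"dy":-30,"dz":5},{"dx":0,"dy":0}]' 0.5 40; python3 g.py .5341 .0731 .021 84
```

```text
az -9.29 | then dx -414.7 dy -537.4 dz 228.1 tilt [-0.03 -0.08] t 0.2 w 1.00 F 0 q6 -0.04 [ 0.3  0.2 -0.1]invalid input
```

```bash
python3 -m jog '[{"az":-4.6},{"az":-4.7}]'; python3 g.py .5341 .0731 .021 84
```

```text
az -9.29 | then dx -414.7 dy -537.4 dz 228.1 tilt [-0.03 -0.08] t 0.2 w 1.00 F 0 q6 -0.04 [ 0.3  0.2 -0.1]invalid input
```

```bash
python3 -m jog '[{"dx":0,"dy":0,"dz":0,"ax":0,"ay":0,"az":-4.6},{"dx":0,"dy":0,"dz":0,"ax":0,"ay":0,"az":0}]' 0.5 40; python3 g.py .5341 .0731 .021 84
```

```text
time: 0.37
tool_pos: [0.1779, 0.651, 0.4043]
tcp_rot: [-0.289, -3.128, 0.001]
wrist_force: [0.9, -0.6, -0.6]
width: 0.749
grip_force: 0.0
az -4.57 | then dx -414.6 dy -537.5 dz 228.6 tilt [-0.01 -0.04] t 0.4 w 0.75 F 0 q6 -0.12 [ 0.9 -0.6 -0.6]
```

```bash
python3 -m jog '[{"dx":0,"dy":0,"dz":0,"ax":0,"ay":0,"az":-4.6},{"dx":-23,"dy":-30,"dz":5,"ax":0,"ay":0,"az":0},{"dx":-23,"dy":-30,"dz":5,"ax":0,"ay":0,"az":0},{"dx":-23,"dy":-30,"dz":5,"ax":0,"ay":0,"az":0},{"dx":-23,"dy":-30,"dz":5,"ax":0,"ay":0,"az":0},{"dx":-23,"dy":-30,"dz":5,"ax":0,"ay":0,"az":0},{"dx":-23,"dy":-30,"dz":5,"ax":0,"ay":0,"az":0},{"dx":-23,"dy":-30,"dz":5,"ax":0,"ay":0,"az":0},{"dx":-23,"dy":-30,"dz":5,"ax":0,"ay":0,"az":0},{"dx":-23,"dy":-30,"dz":5,"ax":0,"ay":0,"az":0},{"dx":-23,"dy":-30,"dz":5,"ax":0,"ay":0,"az":0},{"dx":-23,"dy":-30,"dz":5,"ax":0,"ay":0,"az":0},{"dx":-23,"dy":-30,"dz":5,"ax":0,"ay":0,"az":0},{"dx":-23,"dy":-30,"dz":5,"ax":0,"ay":0,"az":0},{"dx":-23,"dy":-30,"dz":5,"ax":0,"ay":0,"az":0},{"dx":-23,"dy":-30,"dz":5,"ax":0,"ay":0,"az":0},{"dx":-23,"dy":-30,"dz":5,"ax":0,"ay":0,"az":0},{"dx":-23,"dy":-30,"dz":5,"ax":0,"ay":0,"az":0},{"dx":-23,"dy":-27,"dz":5,"ax":0,"ay":0,"az":0},{"dx":0,"dy":0,"dz":0,"ax":0,"ay":0,"az":0}]' 0.5 40; python3 g.py .5341 .0731 .021 84
```

```text
time: 2.03
tool_pos: [0.5351, 0.0688, 0.3142]
tcp_rot: [0.177, 3.135, -0.003]
wrist_force: [0.8, 0.3, 0.5]
width: 0.5
grip_force: 0.0
az -0.45 | then dx 1.5 dy 4.2 dz 138.5 tilt [ 0.09 -0.13] t 2.0 w 0.50 F 0 q6 -1.37 [0.8 0.3 0.5]
```

```bash
python3 -m jog '[{"dx":0,"dy":0,"dz":28,"ax":0,"ay":0,"az":0},{"dx":0,"dy":0,"dz":28,"ax":0,"ay":0,"az":0},{"dx":0,"dy":0,"dz":28,"ax":0,"ay":0,"az":0},{"dx":0,"dy":0,"dz":20,"ax":0,"ay":0,"az":0},{"dx":0,"dy":0,"dz":0,"ax":0,"ay":0,"az":0},{"dx":0,"dy":0,"dz":0,"ax":0,"ay":0,"az":0}]'; python3 g.py .5341 .0731 .021 84; python3 - <<'E'
from h import *
c=optics.read_camera("side"); cv2.imwrite("pics/s1.png",cv2.resize(c["img"][80:290,180:460,::-1],None,fx=2.5,fy=2.5,interpolation=cv2.INTER_CUBIC))
E
```

```text
time: 2.53
tool_pos: [0.5318, 0.0734, 0.2096]
tcp_rot: [-0.168, -3.134, 0.001]
wrist_force: [0.6, 0.1, 0.5]
width: 0.498
grip_force: 0.0
az -0.14 | then dx -2.3 dy -0.1 dz 33.9 tilt [-0.19 -0.01] t 2.5 w 0.50 F 0 q6 -1.37 [0.6 0.1 0.5]
```

View pics/s1.png

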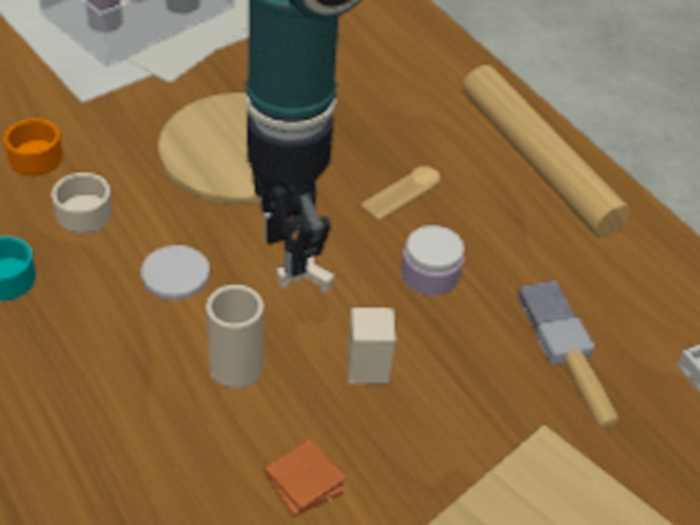

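The gripper hangs over the near arm of the stilt, at (300,270) in the crop, so I'll go down and pinch it.

```bash
python3 -m jog '[{"dx":-2,"dy":0,"dz":12,"ax":0,"ay":0,"az":0},{"dx":0,"dy":0,"dz":12,"ax":0,"ay":0,"az":0},{"dx":0,"dy":0,"dz":9,"ax":0,"ay":0,"az":0},{"dx":0,"dy":0,"dz":0,"ax":0,"ay":0,"az":0},{"dx":0,"dy":0,"dz":0,"ax":0,"ay":0,"az":0},{"dx":0,"dy":0,"dz":0,"ax":0,"ay":0,"az":0}]'; python3 g.py .5341 .0731 .021 84; python3 -m jog '[{"dx":0,"dy":0,"dz":0,"ax":0,"ay":0,"az":0},{"dx":0,"dy":0,"dz":0,"ax":0,"ay":0,"az":0},{"dx":0,"dy":0,"dz":0,"ax":0,"ay":0,"az":0},{"dx":0,"dy":0,"dz":0,"ax":0,"ay":0,"az":0},{"dx":0,"dy":0,"dz":0,"ax":0,"ay":0,"az":0},{"dx":0,"dy":0,"dz":0,"ax":0,"ay":0,"az":0},{"dx":0,"dy":0,"dz":0,"ax":0,"ay":0,"az":0},{"dx":0,"dy":0,"dz":0,"ax":0,"ay":0,"az":0}]' 0 30;  python3 g.py .5341 .0731 .021 84
```

```text
time: 3.08
tool_pos: [0.5347, 0.073, 0.1776]
tcp_rot: [-0.167, -3.137, 0.0]
wrist_force: [0.9, 0.7, -0.7]
width: 0.5
grip_force: 0.0
az -0.09 | then dx 0.6 dy 0.0 dz 1.9 tilt [-0.01 -0.  ] t 3.1 w 0.50 F 0 q6 -1.37 [ 0.9  0.7 -0.7]
time: 3.75
tool_pos: [0.535, 0.0731, 0.1783]
tcp_rot: [0.167, 3.136, 0.0]
wrist_force: [-0.0, -0.0, 4.8]
width: 0.129
grip_force: 32.5
az -0.08 | then dx 0.9 dy -0.1 dz 2.6 tilt [0.06 0.01] t 3.8 w 0.13 F 33 q6 -1.37 [-0.  -0.   4.8]
```

```bash
python3 -m jog '[{"dx":0,"dy":0,"dz":-15,"ax":0,"ay":0,"az":0},{"dx":0,"dy":0,"dz":-30,"ax":0,"ay":0,"az":0},{"dx":0,"dy":0,"dz":-30,"ax":0,"ay":0,"az":0},{"dx":0,"dy":0,"dz":-30,"ax":0,"ay":0,"az":0},{"dx":0,"dy":0,"dz":-20,"ax":0,"ay":0,"az":0},{"dx":0,"dy":-20,"dz":0,"ax":0,"ay":0,"az":0},{"dx":-1,"dy":-30,"dz":0,"ax":0,"ay":0,"az":0},{"dx":-2,"dy":-33,"dz":0,"ax":0,"ay":0,"az":0},{"dx":-2,"dy":-33,"dz":0,"ax":0,"ay":0,"az":0},{"dx":-2,"dy":-33,"dz":0,"ax":0,"ay":0,"az":0},{"dx":-2,"dy":-33,"dz":0,"ax":0,"ay":0,"az":0},{"dx":-2,"dy":-33,"dz":0,"ax":0,"ay":0,"az":0},{"dx":-2,"dy":-33,"dz":0,"ax":0,"ay":0,"az":0},{"dx":-2,"dy":-33,"dz":0,"ax":0,"ay":0,"az":0},{"dx":-2,"dy":-33,"dz":0,"ax":0,"ay":0,"az":0},{"dx":-2,"dy":-20,"dz":0,"ax":0,"ay":0,"az":0},{"dx":0,"dy":-13,"dz":0,"ax":0,"ay":0,"az":0},{"dx":0,"dy":0,"dz":0,"ax":0,"ay":0,"az":0},{"dx":0,"dy":0,"dz":0,"ax":0,"ay":0,"az":0},{"dx":0,"dy":0,"dz":0,"ax":0,"ay":0,"az":0}]'; python3 g.py .5176 -.2741 .0366 84
```

```text
time: 5.42
tool_pos: [0.5166, -0.273, 0.3021]
tcp_rot: [-0.166, -3.136, -0.002]
wrist_force: [0.1, 0.5, -0.2]
width: 0.132
grip_force: 31.8
az -0.07 | then dx -1.1 dy -0.9 dz 110.8 tilt [-0.06  0.07] t 5.4 w 0.13 F 32 q6 -1.99 [ 0.1  0.5 -0.2]
```

```bash
python3 -m jog '[{"dx":-1,"dy":-1,"dz":25,"ax":0,"ay":0,"az":0},{"dx":0,"dy":0,"dz":30,"ax":0,"ay":0,"az":0},{"dx":0,"dy":0,"dz":25,"ax":0,"ay":0,"az":0},{"dx":0,"dy":0,"dz":15,"ax":0,"ay":0,"az":0},{"dx":0,"dy":0,"dz":10,"ax":0,"ay":0,"az":0},{"dx":0,"dy":0,"dz":5,"ax":0,"ay":0,"az":0},{"dx":0,"dy":0,"dz":0,"ax":0,"ay":0,"az":0},{"dx":0,"dy":0,"dz":0,"ax":0,"ay":0,"az":0},{"dx":0,"dy":0,"dz":0,"ax":0,"ay":0,"az":0}]'; python3 g.py .5176 -.2741 .0366 84
```

```text
time: 6.17
tool_pos: [0.5185, -0.2753, 0.1942]
tcp_rot: [0.166, 3.135, -0.002]
wrist_force: [-0.1, 0.1, 0.3]
width: 0.127
grip_force: 31.8
az -0.07 | then dx 1.1 dy 1.1 dz 2.9 tilt [ 0.13 -0.08] t 6.2 w 0.13 F 32 q6 -2.00 [-0.1  0.1  0.3]
```

```bash
python3 -m jog '[{"dx":0,"dy":0,"dz":1.5,"ax":0,"ay":0,"az":0},{"dx":0,"dy":0,"dz":0.5,"ax":0,"ay":0,"az":0},{"dx":0,"dy":0,"dz":0,"ax":0,"ay":0,"az":0},{"dx":0,"dy":0,"dz":0,"ax":0,"ay":0,"az":0}]'; python3 -m jog '[{"dx":0,"dy":0,"dz":0,"ax":0,"ay":0,"az":0},{"dx":0,"dy":0,"dz":0,"ax":0,"ay":0,"az":0},{"dx":0,"dy":0,"dz":0,"ax":0,"ay":0,"az":0},{"dx":0,"dy":0,"dz":0,"ax":0,"ay":0,"az":0},{"dx":0,"dy":0,"dz":0,"ax":0,"ay":0,"az":0},{"dx":0,"dy":0,"dz":-15,"ax":0,"ay":0,"az":0},{"dx":0,"dy":0,"dz":-30,"ax":0,"ay":0,"az":0},{"dx":0,"dy":0,"dz":-30,"ax":0,"ay":0,"az":0},{"dx":0,"dy":0,"dz":-30,"ax":0,"ay":0,"az":0},{"dx":0,"dy":0,"dz":-30,"ax":0,"ay":0,"az":0},{"dx":0,"dy":0,"dz":0,"ax":0,"ay":0,"az":0}]' 0.45; python3 g.py .667 .0140 .022 84
```

```text
time: 6.5
tool_pos: [0.5177, -0.2753, 0.1911]
tcp_rot: [0.167, 3.137, -0.0]
wrist_force: [0.0, 0.4, 0.7]
width: 0.132
grip_force: 31.8
time: 7.42
tool_pos: [0.52, -0.2764, 0.3334]
tcp_rot: [0.166, 3.126, -0.009]
wrist_force: [1.5, -0.9, 0.8]
width: 0.448
grip_force: 0.0
az -0.08 | then dx -115.9 dy 304.2 dz 156.7 tilt [ 0.61 -0.36] t 7.4 w 0.45 F 0 q6 -2.00 [ 1.5 -0.9  0.8]
```

```bash
python3 -m jog '[{"dx":-5,"dy":14,"dz":0,"ax":0,"ay":0,"az":0},{"dx":-11,"dy":30,"dz":0,"ax":0,"ay":0,"az":0},{"dx":-11,"dy":30,"dz":0,"ax":0,"ay":0,"az":0},{"dx":-11,"dy":30,"dz":0,"ax":0,"ay":0,"az":0},{"dx":-11,"dy":30,"dz":0,"ax":0,"ay":0,"az":0},{"dx":-12,"dy":30,"dz":0,"ax":0,"ay":0,"az":0},{"dx":-12,"dy":30,"dz":0,"ax":0,"ay":0,"az":0},{"dx":-12,"dy":30,"dz":0,"ax":0,"ay":0,"az":0},{"dx":-12,"dy":30,"dz":0,"ax":0,"ay":0,"az":0},{"dx":-12,"dy":30,"dz":10,"ax":0,"ay":0,"az":0},{"dx":-7,"dy":20,"dz":20,"ax":0,"ay":0,"az":0},{"dx":0,"dy":0,"dz":30,"ax":0,"ay":0,"az":0},{"dx":0,"dy":0,"dz":25,"ax":0,"ay":0,"az":0},{"dx":0,"dy":0,"dz":0,"ax":0,"ay":0,"az":0},{"dx":0,"dy":0,"dz":0,"ax":0,"ay":0,"az":0},{"dx":0,"dy":0,"dz":0,"ax":0,"ay":0,"az":0}]' 1 40; python3 g.py .667 .0140 .022 84; python3 - <<'E'
from h import *
T={n:optics.read_camera(n) for n in("top","side")}
s=[.5366,-.2762,.033]
for n,c in T.items():
    uv=proj(c,[s[0],s[1],.02])[0]; print(n,uv.round(),fit(c,"stilt",uv,z=.012,yaws=np.arange(0,2.09,.35)))
    x,y=uv.astype(int); cv2.imwrite(f"pics/{n}2.png",cv2.resize(c["img"][max(0,y-60):y+60,x-80:x+80,::-1],None,fx=4,fy=4,interpolation=cv2.INTER_CUBIC))
b=[cv2.resize(cv2.imread(f"pics/{n}2.png"),(400,300)) for n in T]; cv2.imwrite("pics/both2.png",np.hstack(b))
E
```

```text
time: 8.75
tool_pos: [0.6657, 0.0146, 0.2416]
tcp_rot: [0.167, 3.136, 0.0]
wrist_force: [0.7, 0.2, -0.2]
width: 0.999
grip_force: 0.0
az -0.10 | then dx -1.4 dy -0.5 dz 64.9 tilt [ 0.06 -0.  ] t 8.8 w 1.00 F 0 q6 -1.48 [ 0.7  0.2 -0.2]
top [429. 187.] (array([ 0.5369, -0.2785,  0.9404]), np.float64(0.11), 356)
side [381. 296.] (array([ 0.5356, -0.2774,  0.9467]), np.float64(0.096), 370)
```

View pics/both2.png

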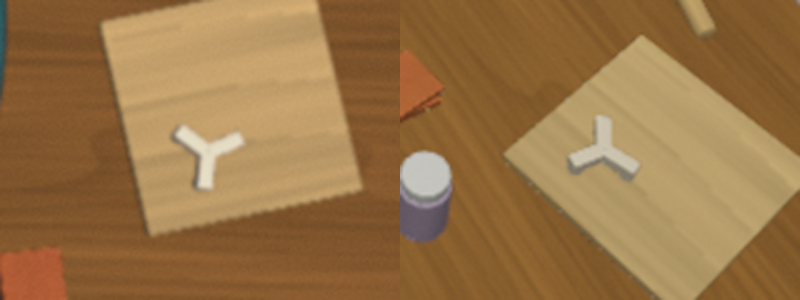

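The stilt lies flat on the square board, at (208,155) in the top crop and (603,150) in the side crop, which puts it at about (0.536, -0.278). Next I'll grasp the squat jar.

```bash
python3 -m jog '[{"dx":-1,"dy":-0.5,"dz":25,"ax":0,"ay":0,"az":0},{"dx":0,"dy":0,"dz":20,"ax":0,"ay":0,"az":0},{"dx":0,"dy":0,"dz":12,"ax":0,"ay":0,"az":0},{"dx":0,"dy":0,"dz":7,"ax":0,"ay":0,"az":0},{"dx":0,"dy":0,"dz":0,"ax":0,"ay":0,"az":0},{"dx":0,"dy":0,"dz":0,"ax":0,"ay":0,"az":0}]'; python3 g.py .667 .0140 .022 84; python3 -m jog '[{"dx":0,"dy":0,"dz":0,"ax":0,"ay":0,"az":0},{"dx":0,"dy":0,"dz":0,"ax":0,"ay":0,"az":0},{"dx":0,"dy":0,"dz":0,"ax":0,"ay":0,"az":0},{"dx":0,"dy":0,"dz":0,"ax":0,"ay":0,"az":0},{"dx":0,"dy":0,"dz":0,"ax":0,"ay":0,"az":0},{"dx":0,"dy":0,"dz":0,"ax":0,"ay":0,"az":0},{"dx":0,"dy":0,"dz":0,"ax":0,"ay":0,"az":0}]' 0 40;  python3 g.py .667 .0140 .022 84
```

```text
time: 9.35
tool_pos: [0.6666, 0.0141, 0.1774]
tcp_rot: [0.167, 3.136, 0.0]
wrist_force: [-0.6, 0.9, -0.7]
width: 1.001
grip_force: 0.0
az -0.10 | then dx -0.5 dy -0.1 dz 0.7 tilt [ 0.05 -0.  ] t 9.3 w 1.00 F 0 q6 -1.48 [-0.6  0.9 -0.7]
time: 9.93
tool_pos: [0.6671, 0.0143, 0.1785]
tcp_rot: [0.167, 3.134, 0.0]
wrist_force: [-0.7, -0.0, 5.9]
width: 0.688
grip_force: 43.9
az -0.09 | then dx 0.1 dy -0.3 dz 1.8 tilt [ 0.17 -0.  ] t 9.9 w 0.69 F 44 q6 -1.48 [-0.7 -0.   5.9]
```

```bash
python3 -m jog '[{"dx":0,"dy":0,"dz":-12,"ax":0,"ay":0,"az":0},{"dx":0,"dy":0,"dz":-28,"ax":0,"ay":0,"az":0},{"dx":0,"dy":0,"dz":-28,"ax":0,"ay":0,"az":0},{"dx":0,"dy":0,"dz":-22,"ax":0,"ay":0,"az":0},{"dx":1,"dy":-18,"dz":0,"ax":0,"ay":0,"az":0},{"dx":1,"dy":-32,"dz":0,"ax":0,"ay":0,"az":0},{"dx":1,"dy":-32,"dz":0,"ax":0,"ay":0,"az":0},{"dx":1,"dy":-32,"dz":0,"ax":0,"ay":0,"az":0},{"dx":1,"dy":-32,"dz":0,"ax":0,"ay":0,"az":0},{"dx":1,"dy":-32,"dz":0,"ax":0,"ay":0,"az":0},{"dx":1,"dy":-32,"dz":0,"ax":0,"ay":0,"az":0},{"dx":1,"dy":-32,"dz":0,"ax":0,"ay":0,"az":0},{"dx":1,"dy":-32,"dz":0,"ax":0,"ay":0,"az":0},{"dx":1,"dy":-32,"dz":0,"ax":0,"ay":0,"az":0},{"dx":1,"dy":-25,"dz":0,"ax":0,"ay":0,"az":0},{"dx":0,"dy":-15,"dz":0,"ax":0,"ay":0,"az":0},{"dx":0,"dy":0,"dz":0,"ax":0,"ay":0,"az":0},{"dx":0,"dy":0,"dz":0,"ax":0,"ay":0,"az":0},{"dx":0,"dy":0,"dz":0,"ax":0,"ay":0,"az":0}]';  python3 g.py .6204 -.3288 .0368 84
```

```text
time: 11.52
tool_pos: [0.6186, -0.3275, 0.2664]
tcp_rot: [-0.166, -3.136, -0.002]
wrist_force: [-0.0, 0.1, -2.2]
width: 0.687
grip_force: 43.7
az -0.07 | then dx -2.0 dy -1.1 dz 74.9 tilt [-0.04  0.07] t 11.5 w 0.69 F 44 q6 -1.99 [-0.   0.1 -2.2]
```

```bash
python3 -m jog '[{"dx":-2,"dy":-1,"dz":20,"ax":0,"ay":0,"az":0},{"dx":0,"dy":0,"dz":22,"ax":0,"ay":0,"az":0},{"dx":0,"dy":0,"dz":16,"ax":0,"ay":0,"az":0},{"dx":0,"dy":0,"dz":10,"ax":0,"ay":0,"az":0},{"dx":0,"dy":0,"dz":5,"ax":0,"ay":0,"az":0},{"dx":0,"dy":0,"dz":0,"ax":0,"ay":0,"az":0},{"dx":0,"dy":0,"dz":0,"ax":0,"ay":0,"az":0},{"dx":0,"dy":0,"dz":0,"ax":0,"ay":0,"az":0}]';  python3 g.py .6204 -.3288 .0368 84
```

```text
time: 12.18
tool_pos: [0.6213, -0.3299, 0.1952]
tcp_rot: [0.166, 3.135, -0.002]
wrist_force: [0.4, 0.5, -1.8]
width: 0.687
grip_force: 43.7
az -0.06 | then dx 1.0 dy 1.0 dz 3.7 tilt [ 0.12 -0.07] t 12.2 w 0.69 F 44 q6 -1.99 [ 0.4  0.5 -1.8]
```

```bash
python3 -m jog '[{"dx":0,"dy":0,"dz":2,"ax":0,"ay":0,"az":0},{"dx":0,"dy":0,"dz":1,"ax":0,"ay":0,"az":0},{"dx":0,"dy":0,"dz":0,"ax":0,"ay":0,"az":0},{"dx":0,"dy":0,"dz":0,"ax":0,"ay":0,"az":0}]'; python3 -m jog '[{"dx":0,"dy":0,"dz":0,"ax":0,"ay":0,"az":0},{"dx":0,"dy":0,"dz":0,"ax":0,"ay":0,"az":0},{"dx":0,"dy":0,"dz":0,"ax":0,"ay":0,"az":0},{"dx":0,"dy":0,"dz":0,"ax":0,"ay":0,"az":0},{"dx":0,"dy":0,"dz":-15,"ax":0,"ay":0,"az":0},{"dx":0,"dy":0,"dz":-30,"ax":0,"ay":0,"az":0},{"dx":0,"dy":0,"dz":-30,"ax":0,"ay":0,"az":0},{"dx":0,"dy":0,"dz":-30,"ax":0,"ay":0,"az":0},{"dx":0,"dy":0,"dz":-35,"ax":0,"ay":0,"az":0},{"dx":0,"dy":0,"dz":0,"ax":0,"ay":0,"az":0},{"dx":0,"dy":0,"dz":0,"ax":0,"ay":0,"az":0}]' 1; python3 g.py .3926 .2617 .024 84
```

```text
time: 12.52
tool_pos: [0.6204, -0.33, 0.191]
tcp_rot: [0.167, 3.137, -0.0]
wrist_force: [-0.1, 0.0, -2.5]
width: 0.685
grip_force: 43.7
time: 13.43
tool_pos: [0.6217, -0.3305, 0.3366]
tcp_rot: [0.166, 3.129, -0.006]
wrist_force: [0.5, 0.5, 0.2]
width: 0.999
grip_force: 0.0
az -0.08 | then dx 289.7 dy 565.0 dz 157.9 tilt [ 0.44 -0.26] t 13.4 w 1.00 F 0 q6 -1.99 [0.5 0.5 0.2]
```

```bash
python3 -m jog '[{"dx":8,"dy":16,"dz":0,"ax":0,"ay":0,"az":0},{"dx":16,"dy":31,"dz":0,"ax":0,"ay":0,"az":0},{"dx":16,"dy":31,"dz":0,"ax":0,"ay":0,"az":0},{"dx":16,"dy":31,"dz":0,"ax":0,"ay":0,"az":0},{"dx":16,"dy":31,"dz":0,"ax":0,"ay":0,"az":0},{"dx":16,"dy":31,"dz":0,"ax":0,"ay":0,"az":0},{"dx":16,"dy":31,"dz":0,"ax":0,"ay":0,"az":0},{"dx":16,"dy":31,"dz":0,"ax":0,"ay":0,"az":0},{"dx":16,"dy":31,"dz":0,"ax":0,"ay":0,"az":0},{"dx":16,"dy":31,"dz":0,"ax":0,"ay":0,"az":0},{"dx":16,"dy":31,"dz":0,"ax":0,"ay":0,"az":0},{"dx":16,"dy":31,"dz":0,"ax":0,"ay":0,"az":0},{"dx":16,"dy":31,"dz":0,"ax":0,"ay":0,"az":0},{"dx":16,"dy":31,"dz":0,"ax":0,"ay":0,"az":0},{"dx":16,"dy":31,"dz":0,"ax":0,"ay":0,"az":0},{"dx":16,"dy":31,"dz":0,"ax":0,"ay":0,"az":0},{"dx":16,"dy":31,"dz":0,"ax":0,"ay":0,"az":0},{"dx":16,"dy":31,"dz":0,"ax":0,"ay":0,"az":0},{"dx":10,"dy":22,"dz":20,"ax":0,"ay":0,"az":0},{"dx":0,"dy":0,"dz":30,"ax":0,"ay":0,"az":0}]';  python3 -m jog '[{"dx":0,"dy":0,"dz":30,"ax":0,"ay":0,"az":0},{"dx":0,"dy":0,"dz":20,"ax":0,"ay":0,"az":0},{"dx":0,"dy":0,"dz":0,"ax":0,"ay":0,"az":0},{"dx":0,"dy":0,"dz":0,"ax":0,"ay":0,"az":0},{"dx":0,"dy":0,"dz":0,"ax":0,"ay":0,"az":0}]'; python3 g.py .3926 .2617 .024 84
```

```text
time: 15.1
tool_pos: [0.3919, 0.2669, 0.2832]
tcp_rot: [0.161, 3.132, 0.009]
wrist_force: [0.5, 0.7, 0.3]
width: 1.0
grip_force: 0.0
time: 15.52
tool_pos: [0.3924, 0.2628, 0.2315]
tcp_rot: [0.167, 3.137, 0.001]
wrist_force: [0.4, -0.3, 0.3]
width: 1.006
grip_force: 0.0
az -0.10 | then dx -0.3 dy -1.1 dz 52.8 tilt [0.03 0.02] t 15.5 w 1.01 F 0 q6 -0.93 [ 0.4 -0.3  0.3]
```

```bash
python3 -m jog '[{"dx":0,"dy":-1,"dz":20,"ax":0,"ay":0,"az":0},{"dx":0,"dy":0,"dz":16,"ax":0,"ay":0,"az":0},{"dx":0,"dy":0,"dz":10,"ax":0,"ay":0,"az":0},{"dx":0,"dy":0,"dz":6,"ax":0,"ay":0,"az":0},{"dx":0,"dy":0,"dz":0,"ax":0,"ay":0,"az":0},{"dx":0,"dy":0,"dz":0,"ax":0,"ay":0,"az":0}]'; python3 g.py .3926 .2617 .024 84; python3 -m jog '[{"dx":0,"dy":0,"dz":0,"ax":0,"ay":0,"az":0},{"dx":0,"dy":0,"dz":0,"ax":0,"ay":0,"az":0},{"dx":0,"dy":0,"dz":0,"ax":0,"ay":0,"az":0},{"dx":0,"dy":0,"dz":0,"ax":0,"ay":0,"az":0},{"dx":0,"dy":0,"dz":0,"ax":0,"ay":0,"az":0},{"dx":0,"dy":0,"dz":0,"ax":0,"ay":0,"az":0},{"dx":0,"dy":0,"dz":0,"ax":0,"ay":0,"az":0}]' 0 30; python3 g.py .3926 .2617 .024 84
```

```text
time: 16.02
tool_pos: [0.3923, 0.2619, 0.1794]
tcp_rot: [0.167, 3.136, 0.001]
wrist_force: [-0.4, -1.2, -0.1]
width: 1.004
grip_force: 0.0
az -0.10 | then dx -0.3 dy -0.2 dz 0.7 tilt [0.04 0.03] t 16.0 w 1.00 F 0 q6 -0.93 [-0.4 -1.2 -0.1]
time: 16.6
tool_pos: [0.3925, 0.2621, 0.18]
tcp_rot: [0.166, 3.136, 0.001]
wrist_force: [-0.4, -0.8, 5.1]
width: 0.693
grip_force: 31.9
az -0.07 | then dx -0.2 dy -0.4 dz 1.3 tilt [0.09 0.05] t 16.6 w 0.69 F 32 q6 -0.93 [-0.4 -0.8  5.1]
```

```bash
python3 -m jog '[{"dx":0,"dy":0,"dz":-12,"ax":0,"ay":0,"az":0},{"dx":0,"dy":0,"dz":-28,"ax":0,"ay":0,"az":0},{"dx":0,"dy":0,"dz":-30,"ax":0,"ay":0,"az":0},{"dx":0,"dy":0,"dz":-30,"ax":0,"ay":0,"az":0},{"dx":0,"dy":0,"dz":-25,"ax":0,"ay":0,"az":0},{"dx":-4,"dy":-12,"dz":-5,"ax":0,"ay":0,"az":0},{"dx":-8,"dy":-22,"dz":0,"ax":0,"ay":0,"az":0},{"dx":-12,"dy":-31,"dz":0,"ax":0,"ay":0,"az":0},{"dx":-12,"dy":-31,"dz":0,"ax":0,"ay":0,"az":0},{"dx":-12,"dy":-31,"dz":0,"ax":0,"ay":0,"az":0},{"dx":-12,"dy":-31,"dz":0,"ax":0,"ay":0,"az":0},{"dx":-12,"dy":-31,"dz":0,"ax":0,"ay":0,"az":0},{"dx":-12,"dy":-31,"dz":0,"ax":0,"ay":0,"az":0},{"dx":-12,"dy":-31,"dz":0,"ax":0,"ay":0,"az":0},{"dx":-12,"dy":-31,"dz":0,"ax":0,"ay":0,"az":0},{"dx":-12,"dy":-31,"dz":0,"ax":0,"ay":0,"az":0},{"dx":-12,"dy":-31,"dz":0,"ax":0,"ay":0,"az":0},{"dx":-12,"dy":-31,"dz":0,"ax":0,"ay":0,"az":0},{"dx":-12,"dy":-31,"dz":0,"ax":0,"ay":0,"az":0},{"dx":-12,"dy":-31,"dz":0,"ax":0,"ay":0,"az":0}]'; python3 -m jog '[{"dx":-12,"dy":-30,"dz":0,"ax":0,"ay":0,"az":0},{"dx":-12,"dy":-30,"dz":0,"ax":0,"ay":0,"az":0},{"dx":-8,"dy":-20,"dz":0,"ax":0,"ay":0,"az":0},{"dx":0,"dy":-5,"dz":0,"ax":0,"ay":0,"az":0},{"dx":0,"dy":0,"dz":0,"ax":0,"ay":0,"az":0},{"dx":0,"dy":0,"dz":0,"ax":0,"ay":0,"az":0},{"dx":0,"dy":0,"dz":0,"ax":0,"ay":0,"az":0}]'; python3 g.py .5363 -.278 .0563 84
```

```text
time: 18.27
tool_pos: [0.5126, -0.1923, 0.3089]
tcp_rot: [0.167, 3.137, -0.0]
wrist_force: [0.2, -0.3, -1.6]
width: 0.687
grip_force: 33.0
time: 18.85
tool_pos: [0.535, -0.2773, 0.3084]
tcp_rot: [-0.166, -3.136, -0.001]
wrist_force: [-0.7, -0.2, -1.0]
width: 0.691
grip_force: 33.0
az -0.05 | then dx -1.4 dy -0.5 dz 97.4 tilt [-0.05  0.06] t 18.9 w 0.69 F 33 q6 -1.99 [-0.7 -0.2 -1. ]
```

```bash
python3 -m jog '[{"dx":-1,"dy":0,"dz":25,"ax":0,"ay":0,"az":0},{"dx":0,"dy":0,"dz":28,"ax":0,"ay":0,"az":0},{"dx":0,"dy":0,"dz":20,"ax":0,"ay":0,"az":0},{"dx":0,"dy":0,"dz":12,"ax":0,"ay":0,"az":0},{"dx":0,"dy":0,"dz":7,"ax":0,"ay":0,"az":0},{"dx":0,"dy":0,"dz":2,"ax":0,"ay":0,"az":0},{"dx":0,"dy":0,"dz":0,"ax":0,"ay":0,"az":0},{"dx":0,"dy":0,"dz":0,"ax":0,"ay":0,"az":0},{"dx":0,"dy":0,"dz":0,"ax":0,"ay":0,"az":0},{"dx":0,"dy":0,"dz":0,"ax":0,"ay":0,"az":0}]'; python3 g.py .5363 -.278 .0563 84
```

```text
time: 19.68
tool_pos: [0.537, -0.279, 0.2161]
tcp_rot: [0.167, 3.135, -0.002]
wrist_force: [-0.5, 0.4, -0.6]
width: 0.686
grip_force: 33.0
az -0.09 | then dx 0.8 dy 0.9 dz 5.1 tilt [ 0.13 -0.07] t 19.7 w 0.69 F 33 q6 -1.98 [-0.5  0.4 -0.6]
```

```bash
python3 -m jog '[{"dx":0.5,"dy":0.5,"dz":2,"ax":0,"ay":0,"az":0},{"dx":0,"dy":0,"dz":2,"ax":0,"ay":0,"az":0},{"dx":0,"dy":0,"dz":0.5,"ax":0,"ay":0,"az":0},{"dx":0,"dy":0,"dz":0,"ax":0,"ay":0,"az":0},{"dx":0,"dy":0,"dz":0,"ax":0,"ay":0,"az":0},{"dx":0,"dy":0,"dz":0,"ax":0,"ay":0,"az":0}]'; python3 g.py .5363 -.278 .0563 84
```

```text
time: 20.18
tool_pos: [0.5359, -0.2781, 0.2101]
tcp_rot: [-0.167, -3.137, -0.0]
wrist_force: [-0.4, -0.5, -0.9]
width: 0.69
grip_force: 33.0
az -0.09 | then dx -0.4 dy 0.1 dz -0.9 tilt [-0.01  0.  ] t 20.2 w 0.69 F 33 q6 -1.98 [-0.4 -0.5 -0.9]
```

```bash
python3 -m jog '[{"dx":0,"dy":0,"dz":0.7,"ax":0,"ay":0,"az":0},{"dx":0,"dy":0,"dz":0,"ax":0,"ay":0,"az":0},{"dx":0,"dy":0,"dz":0,"ax":0,"ay":0,"az":0}]'; python3 -m jog '[{"dx":0,"dy":0,"dz":0,"ax":0,"ay":0,"az":0},{"dx":0,"dy":0,"dz":0,"ax":0,"ay":0,"az":0},{"dx":0,"dy":0,"dz":0,"ax":0,"ay":0,"az":0},{"dx":0,"dy":0,"dz":0,"ax":0,"ay":0,"az":0},{"dx":0,"dy":0,"dz":0,"ax":0,"ay":0,"az":0},{"dx":0,"dy":0,"dz":-15,"ax":0,"ay":0,"az":0},{"dx":0,"dy":0,"dz":-30,"ax":0,"ay":0,"az":0},{"dx":0,"dy":0,"dz":-30,"ax":0,"ay":0,"az":0},{"dx":0,"dy":0,"dz":-30,"ax":0,"ay":0,"az":0},{"dx":0,"dy":0,"dz":-20,"ax":0,"ay":0,"az":0},{"dx":0,"dy":0,"dz":0,"ax":0,"ay":0,"az":0}]' 1; python3 g.py .437 0 .060 84
```

```text
time: 20.43
tool_pos: [0.536, -0.2781, 0.21]
tcp_rot: [-0.167, -3.137, 0.0]
wrist_force: [-2.6, 0.5, 4.5]
width: 0.689
grip_force: 33.4
time: 21.35
tool_pos: [0.5378, -0.2791, 0.3408]
tcp_rot: [0.166, 3.128, -0.007]
wrist_force: [0.1, -0.2, 2.2]
width: 0.998
grip_force: 0.0
az -0.08 | then dx 129.5 dy 267.0 dz 126.1 tilt [ 0.52 -0.3 ] t 21.4 w 1.00 F 0 q6 -1.98 [ 0.1 -0.2  2.2]
```

```bash
python3 -m jog '[{"dx":7,"dy":14,"dz":0,"ax":0,"ay":0,"az":0},{"dx":14,"dy":29,"dz":0,"ax":0,"ay":0,"az":0},{"dx":14,"dy":29,"dz":0,"ax":0,"ay":0,"az":0},{"dx":14,"dy":29,"dz":0,"ax":0,"ay":0,"az":0},{"dx":14,"dy":29,"dz":0,"ax":0,"ay":0,"az":0},{"dx":14,"dy":29,"dz":0,"ax":0,"ay":0,"az":0},{"dx":14,"dy":29,"dz":0,"ax":0,"ay":0,"az":0},{"dx":14,"dy":29,"dz":0,"ax":0,"ay":0,"az":0},{"dx":14,"dy":29,"dz":0,"ax":0,"ay":0,"az":0},{"dx":10,"dy":20,"dz":0,"ax":0,"ay":0,"az":0},{"dx":0,"dy":0,"dz":15,"ax":0,"ay":0,"az":0},{"dx":0,"dy":0,"dz":20,"ax":0,"ay":0,"az":0},{"dx":0,"dy":0,"dz":0,"ax":0,"ay":0,"az":0},{"dx":0,"dy":0,"dz":0,"ax":0,"ay":0,"az":0},{"dx":0,"dy":0,"dz":0,"ax":0,"ay":0,"az":0}]' ; python3 g.py .437 0 .060 84; python3 - <<'E'
from h import *
T={n:optics.read_camera(n) for n in("top","side")}; b=[]
for n,c in T.items():
    uv=proj(c,[.536,-.278,.045])[0]; sq=proj(c,[.62,-.33,.03])[0]
    print(n,fit(c,"dish",uv,z=.03),fit(c,"squat_jar",sq,z=.012))
    x,y=uv.astype(int); b.append(cv2.resize(c["img"][y-60:y+60,x-80:x+80,::-1],(400,300),interpolation=cv2.INTER_CUBIC))
cv2.imwrite("pics/both3.png",np.hstack(b))
E
```

```text
time: 22.6
tool_pos: [0.4355, 0.0002, 0.2991]
tcp_rot: [-0.167, -3.136, -0.0]
wrist_force: [0.1, -0.5, -0.2]
width: 1.003
grip_force: 0.0
az -0.09 | then dx -1.6 dy -0.0 dz 84.4 tilt [-0.09  0.01] t 22.6 w 1.00 F 0 q6 -1.52 [ 0.1 -0.5 -0.2]
top (array([ 0.5365, -0.28  ,  0.    ]), np.float64(0.071), 968) (array([ 0.6204, -0.3315,  0.    ]), np.float64(0.043), 939)
side (array([ 0.5359, -0.2784,  0.    ]), np.float64(0.088), 1037) (array([ 0.6184, -0.33  ,  0.    ]), np.float64(0.047), 1031)
```

View pics/both3.png

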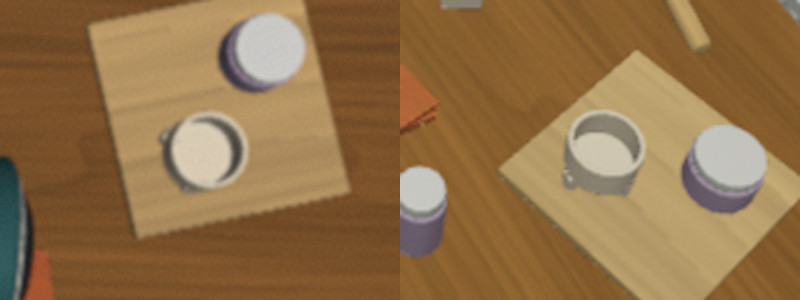

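The dish stands level on the stilt, at (205,150) in the top crop and (605,150) in the side crop, within about 2 mm of its centre. The squat jar stands clear of it at (265,50) and (725,165). Next is the tumbler.

```bash
python3 -m jog '[{"dx":-1,"dy":0,"dz":20,"ax":0,"ay":0,"az":0},{"dx":0,"dy":0,"dz":28,"ax":0,"ay":0,"az":0},{"dx":0,"dy":0,"dz":22,"ax":0,"ay":0,"az":0},{"dx":0,"dy":0,"dz":13,"ax":0,"ay":0,"az":0},{"dx":0,"dy":0,"dz":0,"ax":0,"ay":0,"az":0},{"dx":0,"dy":0,"dz":0,"ax":0,"ay":0,"az":0}]'; python3 g.py .437 0 .060 84; python3 -m jog '[{"dx":0,"dy":0,"dz":0,"ax":0,"ay":0,"az":0},{"dx":0,"dy":0,"dz":0,"ax":0,"ay":0,"az":0},{"dx":0,"dy":0,"dz":0,"ax":0,"ay":0,"az":0},{"dx":0,"dy":0,"dz":0,"ax":0,"ay":0,"az":0},{"dx":0,"dy":0,"dz":0,"ax":0,"ay":0,"az":0},{"dx":0,"dy":0,"dz":0,"ax":0,"ay":0,"az":0},{"dx":0,"dy":0,"dz":0,"ax":0,"ay":0,"az":0}]' 0 35; python3 g.py .437 0 .06 84
```

```text
time: 23.2
tool_pos: [0.437, -0.0003, 0.2166]
tcp_rot: [-0.168, -3.136, -0.0]
wrist_force: [0.6, 0.1, -0.3]
width: 1.001
grip_force: 0.0
az -0.13 | then dx 0.0 dy 0.3 dz 1.9 tilt [-0.05  0.01] t 23.2 w 1.00 F 0 q6 -1.52 [ 0.6  0.1 -0.3]
time: 23.78
tool_pos: [0.4379, -0.0001, 0.2181]
tcp_rot: [0.166, 3.134, -0.0]
wrist_force: [-1.5, -1.2, 7.1]
width: 0.583
grip_force: 35.9
az -0.08 | then dx 0.9 dy 0.0 dz 3.4 tilt [ 0.17 -0.02] t 23.8 w 0.58 F 36 q6 -1.52 [-1.5 -1.2  7.1]
```

```bash
python3 -m jog '[{"dx":0,"dy":0,"dz":-12,"ax":0,"ay":0,"az":0},{"dx":0,"dy":0,"dz":-28,"ax":0,"ay":0,"az":0},{"dx":0,"dy":0,"dz":-28,"ax":0,"ay":0,"az":0},{"dx":-4,"dy":8,"dz":-22,"ax":0,"ay":0,"az":0},{"dx":-10,"dy":18,"dz":-10,"ax":0,"ay":0,"az":0},{"dx":-16,"dy":29,"dz":0,"ax":0,"ay":0,"az":0},{"dx":-16,"dy":29,"dz":0,"ax":0,"ay":0,"az":0},{"dx":-16,"dy":29,"dz":0,"ax":0,"ay":0,"az":0},{"dx":-16,"dy":29,"dz":0,"ax":0,"ay":0,"az":0},{"dx":-16,"dy":29,"dz":0,"ax":0,"ay":0,"az":0},{"dx":-16,"dy":29,"dz":0,"ax":0,"ay":0,"az":0},{"dx":-16,"dy":29,"dz":0,"ax":0,"ay":0,"az":0},{"dx":-16,"dy":29,"dz":0,"ax":0,"ay":0,"az":0},{"dx":-11,"dy":22,"dz":0,"ax":0,"ay":0,"az":0},{"dx":-6,"dy":12,"dz":0,"ax":0,"ay":0,"az":0},{"dx":0,"dy":0,"dz":0,"ax":0,"ay":0,"az":0},{"dx":0,"dy":0,"dz":0,"ax":0,"ay":0,"az":0},{"dx":0,"dy":0,"dz":0,"ax":0,"ay":0,"az":0},{"dx":0,"dy":0,"dz":0,"ax":0,"ay":0,"az":0}]'; python3 g.py .6273 .2738 .0753 84
```

```text
time: 25.37
tool_pos: [0.6253, 0.2725, 0.3162]
tcp_rot: [-0.168, -3.136, 0.001]
wrist_force: [0.5, -0.1, -1.7]
width: 0.584
grip_force: 37.0
az -0.12 | then dx -1.8 dy 1.5 dz 86.2 tilt [-0.06 -0.04] t 25.4 w 0.58 F 37 q6 -1.09 [ 0.5 -0.1 -1.7]
```

```bash
python3 -m jog '[{"dx":-1.5,"dy":1,"dz":22,"ax":0,"ay":0,"az":0},{"dx":0,"dy":0,"dz":25,"ax":0,"ay":0,"az":0},{"dx":0,"dy":0,"dz":18,"ax":0,"ay":0,"az":0},{"dx":0,"dy":0,"dz":11,"ax":0,"ay":0,"az":0},{"dx":0,"dy":0,"dz":5,"ax":0,"ay":0,"az":0},{"dx":0,"dy":0,"dz":1,"ax":0,"ay":0,"az":0},{"dx":0,"dy":0,"dz":0,"ax":0,"ay":0,"az":0},{"dx":0,"dy":0,"dz":0,"ax":0,"ay":0,"az":0},{"dx":0,"dy":0,"dz":0,"ax":0,"ay":0,"az":0},{"dx":0,"dy":0,"dz":0,"ax":0,"ay":0,"az":0}]'; python3 g.py .6273 .2738 .0753 84;
```

```text
time: 26.2
tool_pos: [0.6281, 0.2746, 0.236]
tcp_rot: [0.167, 3.135, 0.002]
wrist_force: [0.4, 0.5, -1.3]
width: 0.58
grip_force: 37.0
az -0.09 | then dx 0.7 dy -0.9 dz 6.0 tilt [0.13 0.05] t 26.2 w 0.58 F 37 q6 -1.09 [ 0.4  0.5 -1.3]
```

```bash
python3 -m jog '[{"dx":0,"dy":0,"dz":2,"ax":0,"ay":0,"az":0},{"dx":0,"dy":0,"dz":1.5,"ax":0,"ay":0,"az":0},{"dx":0,"dy":0,"dz":1,"ax":0,"ay":0,"az":0},{"dx":0,"dy":0,"dz":0,"ax":0,"ay":0,"az":0},{"dx":0,"dy":0,"dz":0,"ax":0,"ay":0,"az":0},{"dx":0,"dy":0,"dz":0,"ax":0,"ay":0,"az":0}]'
```

```text
time: 26.7
tool_pos: [0.6276, 0.2744, 0.2303]
tcp_rot: [0.167, 3.137, 0.0]
wrist_force: [0.2, -0.3, 1.4]
width: 0.586
grip_force: 37.2
```

Contact felt, so I'll release it, rise, and head for the tall jar.

```bash
python3 -m jog '[{"dx":0,"dy":0,"dz":0,"ax":0,"ay":0,"az":0},{"dx":0,"dy":0,"dz":0,"ax":0,"ay":0,"az":0},{"dx":0,"dy":0,"dz":0,"ax":0,"ay":0,"az":0},{"dx":0,"dy":0,"dz":0,"ax":0,"ay":0,"az":0},{"dx":0,"dy":0,"dz":0,"ax":0,"ay":0,"az":0},{"dx":0,"dy":0,"dz":-15,"ax":0,"ay":0,"az":0},{"dx":0,"dy":0,"dz":-30,"ax":0,"ay":0,"az":0},{"dx":0,"dy":0,"dz":-30,"ax":0,"ay":0,"az":0},{"dx":0,"dy":0,"dz":-30,"ax":0,"ay":0,"az":0},{"dx":0,"dy":0,"dz":-10,"ax":0,"ay":0,"az":0},{"dx":0,"dy":0,"dz":0,"ax":0,"ay":0,"az":0}]' 1; python3 g.py .3845 -.2485 .05 84
```

```text
time: 27.62
tool_pos: [0.629, 0.2749, 0.3511]
tcp_rot: [0.166, 3.129, 0.006]
wrist_force: [0.2, -0.7, -0.3]
width: 0.999
grip_force: 0.0
az -0.09 | then dx 188.4 dy -546.1 dz 146.4 tilt [0.51 0.2 ] t 27.6 w 1.00 F 0 q6 -1.09 [ 0.2 -0.7 -0.3]
```

```bash
python3 -m jog '[{"dx":5,"dy":-16,"dz":0,"ax":0,"ay":0,"az":0},{"dx":11,"dy":-32,"dz":0,"ax":0,"ay":0,"az":0},{"dx":11,"dy":-32,"dz":0,"ax":0,"ay":0,"az":0},{"dx":11,"dy":-32,"dz":0,"ax":0,"ay":0,"az":0},{"dx":11,"dy":-32,"dz":0,"ax":0,"ay":0,"az":0},{"dx":11,"dy":-32,"dz":0,"ax":0,"ay":0,"az":0},{"dx":11,"dy":-32,"dz":0,"ax":0,"ay":0,"az":0},{"dx":11,"dy":-32,"dz":0,"ax":0,"ay":0,"az":0},{"dx":11,"dy":-32,"dz":0,"ax":0,"ay":0,"az":0},{"dx":11,"dy":-32,"dz":0,"ax":0,"ay":0,"az":0},{"dx":11,"dy":-32,"dz":0,"ax":0,"ay":0,"az":0},{"dx":11,"dy":-32,"dz":0,"ax":0,"ay":0,"az":0},{"dx":11,"dy":-32,"dz":0,"ax":0,"ay":0,"az":0},{"dx":11,"dy":-32,"dz":0,"ax":0,"ay":0,"az":0},{"dx":11,"dy":-32,"dz":0,"ax":0,"ay":0,"az":0},{"dx":11,"dy":-32,"dz":0,"ax":0,"ay":0,"az":0},{"dx":11,"dy":-32,"dz":0,"ax":0,"ay":0,"az":0},{"dx":7,"dy":-18,"dz":0,"ax":0,"ay":0,"az":0},{"dx":0,"dy":0,"dz":20,"ax":0,"ay":0,"az":0},{"dx":0,"dy":0,"dz":25,"ax":0,"ay":0,"az":0}]'; python3 -m jog '[{"dx":0,"dy":0,"dz":20,"ax":0,"ay":0,"az":0},{"dx":0,"dy":0,"dz":0,"ax":0,"ay":0,"az":0},{"dx":0,"dy":0,"dz":0,"ax":0,"ay":0,"az":0},{"dx":0,"dy":0,"dz":0,"ax":0,"ay":0,"az":0}]'; python3 g.py .3845 -.2485 .05 84;
```

```text
time: 29.28
tool_pos: [0.3825, -0.2503, 0.3004]
tcp_rot: [0.171, 3.134, -0.003]
wrist_force: [0.4, 0.2, 0.1]
width: 1.006
grip_force: 0.0
time: 29.62
tool_pos: [0.3828, -0.2486, 0.2801]
tcp_rot: [-0.166, -3.137, -0.0]
wrist_force: [-0.4, -0.8, 0.4]
width: 0.995
grip_force: 0.0
az -0.07 | then dx -1.7 dy 0.3 dz 75.4 tilt [-0.02  0.01] t 29.6 w 0.99 F 0 q6 -2.10 [-0.4 -0.8  0.4]
```

```bash
python3 -m jog '[{"dx":-1.5,"dy":0,"dz":20,"ax":0,"ay":0,"az":0},{"dx":0,"dy":0,"dz":28,"ax":0,"ay":0,"az":0},{"dx":0,"dy":0,"dz":22,"ax":0,"ay":0,"az":0},{"dx":0,"dy":0,"dz":12,"ax":0,"ay":0,"az":0},{"dx":0,"dy":0,"dz":0,"ax":0,"ay":0,"az":0},{"dx":0,"dy":0,"dz":0,"ax":0,"ay":0,"az":0}]'; python3 g.py .3845 -.2485 .042 84; python3 -m jog '[{"dx":0,"dy":0,"dz":0,"ax":0,"ay":0,"az":0},{"dx":0,"dy":0,"dz":0,"ax":0,"ay":0,"az":0},{"dx":0,"dy":0,"dz":0,"ax":0,"ay":0,"az":0},{"dx":0,"dy":0,"dz":0,"ax":0,"ay":0,"az":0},{"dx":0,"dy":0,"dz":0,"ax":0,"ay":0,"az":0},{"dx":0,"dy":0,"dz":0,"ax":0,"ay":0,"az":0},{"dx":0,"dy":0,"dz":0,"ax":0,"ay":0,"az":0},{"dx":0,"dy":0,"dz":0,"ax":0,"ay":0,"az":0}]' 0 35; python3 g.py .3845 -.2485 .042 84
```

```text
time: 30.12
tool_pos: [0.3847, -0.249, 0.1987]
tcp_rot: [0.166, 3.137, -0.0]
wrist_force: [0.0, -0.3, 0.4]
width: 1.0
grip_force: 0.0
az -0.06 | then dx 0.3 dy 0.5 dz 2.0 tilt [ 0.03 -0.02] t 30.1 w 1.00 F 0 q6 -2.09 [ 0.  -0.3  0.4]
time: 30.78
tool_pos: [0.3849, -0.2493, 0.1994]
tcp_rot: [0.167, 3.135, -0.002]
wrist_force: [-0.9, 1.5, 5.8]
width: 0.482
grip_force: 35.1
az -0.09 | then dx 0.4 dy 0.7 dz 2.7 tilt [ 0.1  -0.07] t 30.8 w 0.48 F 35 q6 -2.09 [-0.9  1.5  5.8]
```

```bash
python3 -m jog '[{"dx":0,"dy":0,"dz":-12,"ax":0,"ay":0,"az":0},{"dx":0,"dy":0,"dz":-28,"ax":0,"ay":0,"az":0},{"dx":0,"dy":0,"dz":-30,"ax":0,"ay":0,"az":0},{"dx":0,"dy":0,"dz":-30,"ax":0,"ay":0,"az":0},{"dx":-2,"dy":10,"dz":-15,"ax":0,"ay":0,"az":0},{"dx":-4,"dy":20,"dz":-5,"ax":0,"ay":0,"az":0},{"dx":-6,"dy":31,"dz":0,"ax":0,"ay":0,"az":0},{"dx":-6,"dy":31,"dz":0,"ax":0,"ay":0,"az":0},{"dx":-6,"dy":31,"dz":0,"ax":0,"ay":0,"az":0},{"dx":-6,"dy":31,"dz":0,"ax":0,"ay":0,"az":0},{"dx":-6,"dy":31,"dz":0,"ax":0,"ay":0,"az":0},{"dx":-6,"dy":31,"dz":0,"ax":0,"ay":0,"az":0},{"dx":-6,"dy":31,"dz":0,"ax":0,"ay":0,"az":0},{"dx":-6,"dy":31,"dz":0,"ax":0,"ay":0,"az":0},{"dx":-6,"dy":31,"dz":0,"ax":0,"ay":0,"az":0},{"dx":-6,"dy":31,"dz":0,"ax":0,"ay":0,"az":0},{"dx":-6,"dy":31,"dz":0,"ax":0,"ay":0,"az":0},{"dx":-6,"dy":31,"dz":0,"ax":0,"ay":0,"az":0},{"dx":-6,"dy":20,"dz":0,"ax":0,"ay":0,"az":0},{"dx":0,"dy":0,"dz":0,"ax":0,"ay":0,"az":0}]'; python3 g.py .5477 .2822 .0567 84;  python3 - <<'E'
from h import *
T={n:optics.read_camera(n) for n in("top","side")}
for n,c in T.items():
    uv=proj(c,[.627,.274,.06])[0]
    print(n,fit(c,"tumbler",uv,z=.012))
E
```

```text
time: 32.45
tool_pos: [0.5135, 0.1652, 0.3183]
tcp_rot: [0.162, 3.136, 0.003]
wrist_force: [-0.0, 0.6, -1.0]
width: 0.478
grip_force: 35.9
az 0.09 | then dx -21.8 dy 119.9 dz 106.9 tilt [0.1 0.1] t 32.5 w 0.48 F 36 q6 -1.20 [-0.   0.6 -1. ]
top None
side (array([0.5863, 0.2795, 0.    ]), np.float64(0.559), 1527)
```

```bash
python3 -m jog '[{"dx":-5,"dy":30,"dz":0,"ax":0,"ay":0,"az":0},{"dx":-6,"dy":31,"dz":0,"ax":0,"ay":0,"az":0},{"dx":-6,"dy":31,"dz":0,"ax":0,"ay":0,"az":0},{"dx":-4,"dy":18,"dz":0,"ax":0,"ay":0,"az":0},{"dx":-2,"dy":10,"dz":0,"ax":0,"ay":0,"az":0},{"dx":0,"dy":0,"dz":10,"ax":0,"ay":0,"az":0},{"dx":0,"dy":0,"dz":0,"ax":0,"ay":0,"az":0},{"dx":0,"dy":0,"dz":0,"ax":0,"ay":0,"az":0},{"dx":0,"dy":0,"dz":0,"ax":0,"ay":0,"az":0}]'; python3 g.py .5477 .2822 .0567 84;  python3 - <<'E'
from h import *
c=optics.read_camera("side"); cv2.imwrite("pics/s4.png",cv2.resize(c["img"][20:230,160:440,::-1],None,fx=2.5,fy=2.5,interpolation=cv2.INTER_CUBIC))
E
```

```text
time: 33.3
tool_pos: [0.5475, 0.2772, 0.3072]
tcp_rot: [-0.169, -3.135, 0.002]
wrist_force: [0.8, 0.1, -1.5]
width: 0.483
grip_force: 36.2
az -0.16 | then dx 0.3 dy 5.0 dz 95.8 tilt [-0.1  -0.07] t 33.3 w 0.48 F 36 q6 -1.03 [ 0.8  0.1 -1.5]
```

View pics/s4.png

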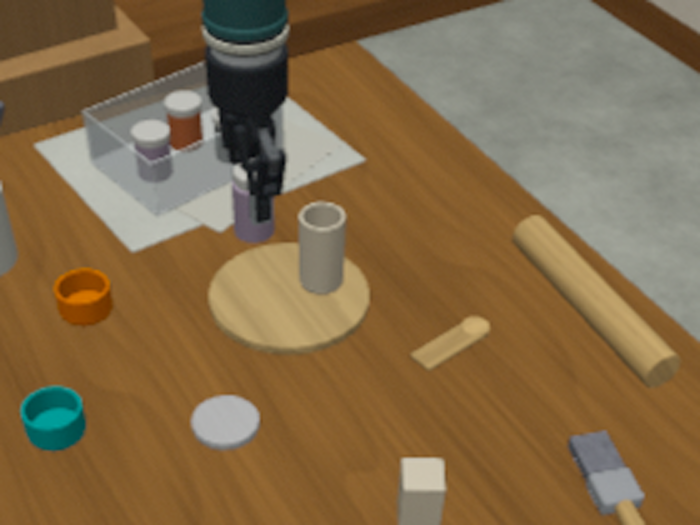

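The tumbler stands upright on the round board at (322,250), and the jar hangs upright in the gripper at (253,205), clear of it. I'll lower the jar.

```bash
python3 -m jog '[{"dx":0,"dy":4,"dz":22,"ax":0,"ay":0,"az":0},{"dx":0,"dy":0,"dz":25,"ax":0,"ay":0,"az":0},{"dx":0,"dy":0,"dz":20,"ax":0,"ay":0,"az":0},{"dx":0,"dy":0,"dz":14,"ax":0,"ay":0,"az":0},{"dx":0,"dy":0,"dz":8,"ax":0,"ay":0,"az":0},{"dx":0,"dy":0,"dz":2,"ax":0,"ay":0,"az":0},{"dx":0,"dy":0,"dz":0,"ax":0,"ay":0,"az":0},{"dx":0,"dy":0,"dz":0,"ax":0,"ay":0,"az":0},{"dx":0,"dy":0,"dz":0,"ax":0,"ay":0,"az":0},{"dx":0,"dy":0,"dz":0,"ax":0,"ay":0,"az":0}]'; python3 g.py .5477 .2822 .0567 84
```

```text
time: 34.18
tool_pos: [0.5492, 0.2831, 0.2185]
tcp_rot: [0.167, 3.135, 0.002]
wrist_force: [-0.8, -0.9, -2.6]
width: 0.481
grip_force: 36.2
az -0.08 | then dx 1.4 dy -1.0 dz 7.1 tilt [0.13 0.06] t 34.2 w 0.48 F 36 q6 -1.03 [-0.8 -0.9 -2.6]
```

```bash
python3 -m jog '[{"dx":0,"dy":0,"dz":3,"ax":0,"ay":0,"az":0},{"dx":0,"dy":0,"dz":1.5,"ax":0,"ay":0,"az":0},{"dx":0,"dy":0,"dz":1,"ax":0,"ay":0,"az":0},{"dx":0,"dy":0,"dz":0,"ax":0,"ay":0,"az":0},{"dx":0,"dy":0,"dz":0,"ax":0,"ay":0,"az":0},{"dx":0,"dy":0,"dz":0,"ax":0,"ay":0,"az":0}]'
```

```text
time: 34.68
tool_pos: [0.5485, 0.2828, 0.2115]
tcp_rot: [-0.167, -3.137, 0.0]
wrist_force: [-1.0, 0.2, -0.2]
width: 0.483
grip_force: 36.1
```

```bash
python3 -m jog '[{"dx":0,"dy":0,"dz":0.5,"ax":0,"ay":0,"az":0},{"dx":0,"dy":0,"dz":0,"ax":0,"ay":0,"az":0},{"dx":0,"dy":0,"dz":0,"ax":0,"ay":0,"az":0}]'; python3 -m jog '[{"dx":0,"dy":0,"dz":0,"ax":0,"ay":0,"az":0},{"dx":0,"dy":0,"dz":0,"ax":0,"ay":0,"az":0},{"dx":0,"dy":0,"dz":0,"ax":0,"ay":0,"az":0},{"dx":0,"dy":0,"dz":0,"ax":0,"ay":0,"az":0},{"dx":0,"dy":0,"dz":0,"ax":0,"ay":0,"az":0},{"dx":0,"dy":0,"dz":0,"ax":0,"ay":0,"az":0},{"dx":0,"dy":0,"dz":-15,"ax":0,"ay":0,"az":0},{"dx":0,"dy":0,"dz":-30,"ax":0,"ay":0,"az":0},{"dx":0,"dy":0,"dz":-35,"ax":0,"ay":0,"az":0},{"dx":0,"dy":0,"dz":-35,"ax":0,"ay":0,"az":0},{"dx":0,"dy":0,"dz":-35,"ax":0,"ay":0,"az":0},{"dx":0,"dy":-20,"dz":-10,"ax":0,"ay":0,"az":0},{"dx":0,"dy":-35,"dz":0,"ax":0,"ay":0,"az":0},{"dx":0,"dy":-35,"dz":0,"ax":0,"ay":0,"az":0},{"dx":0,"dy":-35,"dz":0,"ax":0,"ay":0,"az":0},{"dx":0,"dy":-35,"dz":0,"ax":0,"ay":0,"az":0},{"dx":0,"dy":-35,"dz":0,"ax":0,"ay":0,"az":0},{"dx":0,"dy":-30,"dz":0,"ax":0,"ay":0,"az":0},{"dx":0,"dy":0,"dz":0,"ax":0,"ay":0,"az":0},{"dx":0,"dy":0,"dz":0,"ax":0,"ay":0,"az":0}]' 1; python3 - <<'E'
from h import *
T={n:optics.read_camera(n) for n in("top","side")}
for n,c in T.items():
    for o,X,z in(("tumbler",[.627,.274,.06],.012),("tall_jar",[.548,.282,.05],.012),("dish",[.536,-.279,.045],.03),("squat_jar",[.62,-.33,.03],.012),("kiln_prop",[.546,-.059,.03],0)):
        print(n,o,fit(c,o,proj(c,X)[0],z=z,yaws=(0,) if o!="kiln_prop" else (-.5,-.7)))
cv2.imwrite("pics/top5.png",T["top"]["img"][:,:,::-1]);cv2.imwrite("pics/side5.png",T["side"]["img"][:,:,::-1])
E
```

```text
time: 34.93
tool_pos: [0.5485, 0.2828, 0.2115]
tcp_rot: [-0.167, -3.137, 0.0]
wrist_force: [-1.9, -0.8, 4.8]
width: 0.48
grip_force: 36.5
time: 36.6
tool_pos: [0.5244, 0.0576, 0.3711]
tcp_rot: [0.172, 3.137, 0.0]
wrist_force: [0.2, -0.3, 0.1]
width: 1.0
grip_force: 0.0
top tumbler (array([0.6271, 0.2745, 0.    ]), np.float64(0.045), 932)
top tall_jar (array([0.5488, 0.2829, 0.    ]), np.float64(0.047), 595)
top dish (array([ 0.5369, -0.2797,  0.    ]), np.float64(0.07), 968)
top squat_jar (array([ 0.6201, -0.3315,  0.    ]), np.float64(0.044), 941)
top kiln_prop (array([ 0.6288, -0.0367, -1.1591]), np.float64(0.904), 5865)
side tumbler (array([0.6236, 0.2729, 0.    ]), np.float64(0.263), 539)
side tall_jar (array([0.5469, 0.282 , 0.    ]), np.float64(0.064), 482)
side dish (array([ 0.536 , -0.2782,  0.    ]), np.float64(0.088), 1037)
side squat_jar (array([ 0.6186, -0.3299,  0.    ]), np.float64(0.042), 1023)
side kiln_prop (array([ 0.5451, -0.0589, -0.4911]), np.float64(0.032), 575)
```

View pics/side5.png

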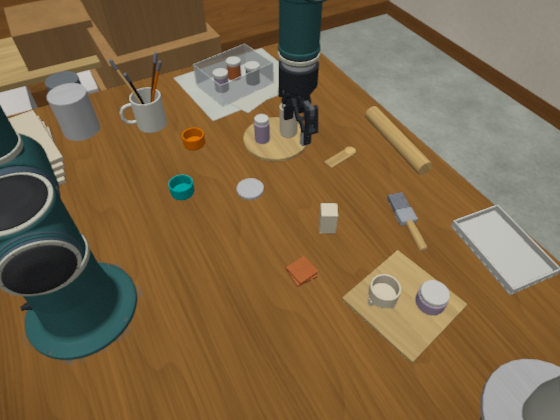

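View pics/top5.png

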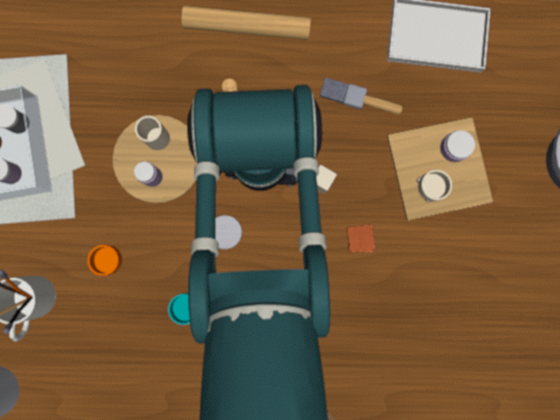

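Both kits are in place. In the side view the tumbler (288,122) and tall jar (262,128) are upright on the round board. The dish on its stilt (385,290) and the squat jar (433,296) are on the square board, and the prop (328,218) hasn't moved. The top view agrees, so I'm handing in.

```bash
python3 -c "
from workcell import bot
print(bot.finish_job())"
```

```text
the job is handed in; nothing more can be done
None
```

Job handed in at about 37 s of the 128 s allowed: both kits are on their boards, upright and released, the dish is within about 2 mm of the stilt's centre and the prop hasn't moved, all by my own camera measurements; no verdict came back.

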